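# Layer a pencil-stand base in the sinking-plate stacking box

## Task

Build the three-layer base of a pencil stand on the steel plate of the white stacking box: the cork disc goes on first, then the rose-gold disc, then the graphite-black disc, each centred on the plate, pressing the stack down with the plate as you go so that the next disc can slide over it. The plate must be pressed fully home to its stop before the black disc goes on and stay there. Press gently, without slamming or crushing the discs, and leave the barrel, cone tip, sleeves and bowl where they are.

Things in the scene. Friction and masses are not known exactly. Their poses are not given: they have to be found in the camera images.
- stack_box: white stacking box, fixed; origin on the table under the centre of its well (104 mm square). Its flat rimless deck is 45 mm above the table and cross-shaped: loading arms reach 165 mm from the centre along its -x (104 mm wide), +y and -y (132 mm wide); the +x side reaches 66 mm. One disc lies on each loading arm; which disc on which arm varies
- lift (a joint): sinking of the steel plate in the well, m: 0 flush with the deck, 0.026 at its bottom stop. It yields to a push of 4 to 8 N and a brake keeps it where it is left. One disc on it is flush with the deck at 0.012, two at 0.024; the next disc slides over the stack when the stack's top is flush with the deck or up to 5 mm below
- lift_top (a point): centre of the top face of the square steel plate (103 mm, marked with a blue ring of 90 mm), z up; it sinks with the plate. A disc more than 8 mm off centre would catch on the well's edge when pressed down
- disc_cork: cork round disc, 88 mm across (wider than the gripper opens), 12 mm thick, lying flat on one of the three arms of the deck; origin at the centre of its underside, z up
- disc_rose: rose-gold round disc, 88 mm across (wider than the gripper opens), 12 mm thick, lying flat on one of the three arms of the deck; origin at the centre of its underside, z up
- disc_black: graphite-black round disc, 88 mm across (wider than the gripper opens), 12 mm thick, lying flat on one of the three arms of the deck; origin at the centre of its underside, z up
- barrel: graphite-black pencil barrel lying flat, 110 mm long, 12 mm thick; origin under its middle
- cone_tip: rose-gold cone tip standing on its base, 16 mm wide, 28 mm high; origin under its centre
- sleeve_a: frosted grip sleeve standing upright, 17 mm wide, 35 mm high; origin under its centre
- sleeve_b: second frosted grip sleeve, the same
- bowl: white melamine bowl, 130 mm wide, 50 mm high; origin under its centre

How it is judged:
On the way, in this order (a step that is already met when the one before it is completed fails the run):
1. the cork disc lies centred on the plate (horizontal distance between disc_cork and lift_top below 0.006 m and z of disc_cork in the frame of lift_top between -0.004 and 0.004 m and angle between disc_cork's own z axis and vertical below 0.06 rad), for 0.2 s.
2. the rose-gold disc lies centred on the cork disc (all of step 1 and horizontal distance between disc_rose and lift_top below 0.006 m and z of disc_rose in the frame of lift_top between 0.008 and 0.016 m and angle between disc_rose's own z axis and vertical below 0.06 rad), for 0.2 s.
3. the plate is pressed home to its stop under the two discs, the black disc still aside (all of step 2 and value of joint lift above 0.0235 m and horizontal distance between disc_black and lift_top above 0.05 m), for 0.2 s.
At the end, for the whole second after the job is handed in: cork, rose-gold and black discs lie flat one on another on the plate in that order from below, each within 6 mm of the plate's centre, at rest, with the plate within 2.5 mm of its bottom stop (all of step 2 and horizontal distance between disc_black and lift_top below 0.006 m and z of disc_black in the frame of lift_top between 0.02 and 0.028 m and angle between disc_black's own z axis and vertical below 0.06 rad and value of joint lift above 0.0235 m and linear speed of each of disc_cork, disc_rose, disc_black below 0.02 m/s and angular speed of each of disc_cork, disc_rose, disc_black below 0.2 rad/s); the robot touches nothing.
It fails at once if a disc is pressed with more than 45 N (contact force between the fingers and disc_cork above 45 N or contact force between the fingers and disc_rose above 45 N or contact force between the fingers and disc_black above 45 N).
It fails at once if a bystander is moved by more than 20 mm (distance of any of barrel, cone_tip, sleeve_a, sleeve_b, bowl from where it was at the start of the episode above 0.02 m).
It also fails if it takes over 72 s, if anything falls off the work surface, if the arm or the gripper's body presses on something with over 40 N, if the wrist force passes 120 N, or if a joint passes its speed limit or range.

## Robot

A 6-joint arm with a two-finger parallel gripper is mounted at the origin on the work surface. World frame = base frame: x ahead of the robot, y to its left, z up, the work surface at z = 0. Lengths are in m, angles in rad, forces in N, time in s.
With the tool pointing down it reaches from about 0.35 to 0.775 m from the base axis. Payload 7.3 kg.
Tool frame: the origin (TCP) lies on the front face of the gripper's body, between the roots of the fingers; the fingertips stand ahead of it and the grasp point (between the pads) lies 47 mm ahead of it (finger_overhang is the z of the fingertips in the tool frame, in m); z points along the fingers, y is the line along which they close (so a half turn about z gives the same grasp; the last joint's range is limited). The gripper opens to 92 mm and grips with 3 to 60 N. Pads are 19 mm wide; open, the fingers measure 130 mm over their backs; the gripper's body (75 mm by 190 mm) begins 47 mm behind the grasp point.
Start: joints at [-1.324, 0.342, 1.524, -0, 1.275, -0.146], TCP at [0.201, -0.485, 0.292] pointing down, gripper open.
Joint ranges: [-2.53, 2.53], [-0.77, 2.02], [0.04, 2.7], [-1, 4.14], [0.28, 2.66], [-3.11, 3.11]. Speed limits (rad/s): [2.57, 2.57, 3.14, 3.14, 3.14, 3.14].

## Interface

Orientations are given as [roll, pitch, yaw] about the fixed x, y, z axes, in that order (R = Rz(yaw) Ry(pitch) Rx(roll)).
In Python, from cell import * gives the robot as it stands. The module is installed in compiled form; this text tells all that it offers.
- The arm moves only by the tool arm_command, never from a script. Its argument "series" is a list of rows, each an object of numbers: "x", "y", "z": the shift along the tool's x, y, z in mm; "rx", "ry", "rz": the turn, a rotation vector about the tool's x, y, z in degrees. A call has 1 to 20 rows; each row is the pose to reach, as a shift and turn from the pose commanded when the call began, along the tool's axes at that moment; what a row does not reach only later rows make up. A row lasts 1/10 s, in which the tool goes at most 50 mm and 8.59 degrees, less where a joint would pass 70% of its speed; a pose out of reach is approached as far as the arm can. A call with a gripper value outside its range is refused whole. "hand" is the finger opening in mm, from 0 to 91.8, set as the call begins (left out, the last holds). The fingers move at their own pace and stop on an object; "squeeze" is the grip in N (left out, the last holds). Time passes only in rows, so rows that repeat a pose let the fingers close. It gives the time, the measured TCP pose, the force, the opening and the grip force at its end, in the units of the state.
- observe(): the state, without advancing time (a new reading comes with each control period).
- read_camera(name): name is "scene" or "side" or "wrist"; returns a dict with "pixels" (420x560x3 uint8, blue, green, red), "K" (3x3 intrinsics, pixels), "rvec" (rotation vector, rad) and "tvec" (3), from world to camera coordinates, as OpenCV has them. Camera axes: x right, y down, z forward; pixel columns grow to the right and rows downward; lengths in m; the calibration is good to about 2 mm. The wrist camera is an equidistant fisheye: a pixel r from the principal point sees the ray r / f radians off the axis. A picture is of the moment at which its call begins. There is no depth.
- hand_in(): hands the job in; it is judged then, once.
Trained networks look in a picture, given as the dict that the camera call returned (one of the last four; its "shot" number tells which), for a name from the list of things; names that differ only in an ending like _2 or _b are one class to them, and where a whole thing is asked for, a point or a joint stands for the part that bears it (a point fixed in the world has none). Each returns a list of dicts, best first, with "confidence" (0 to 1); they miss things now and then, are a little off and sometimes report something else, mostly with a low value. They report only what shows in the picture. A call takes as long as a camera call.
- boxes_of(picture, query): "point" ([x, y, z] in m, in world coordinates, good to about 4 mm: the middle of the surface that is visible of it).
- trace(picture, query): "pixels" (420x560 bool, what is visible of it).
- mark_of(picture, query): "point" ([x, y, z] in m, in world coordinates, good to about 4 mm: a listed point, or the origin of a listed thing).
The state is a dict: "time": time; "qpos": joint angles; "qvel": joint speeds; "joint_efforts": joint torques, N m; "tool_pos": TCP position; "tool_rot": TCP orientation; "contact_force": force on the tool from outside, world axes, zero at the start; "torque": the same for the moment, N m; "opening": finger opening in m; "grip_force": force on a finger pad.
Only numpy, scipy, OpenCV 4.12 (cv2) and the standard library are available. Lean on these libraries where they do the work, as an engineer would, in place of code of your own. Each camera call takes 0.05 s, during which the arm holds its last target. There are 200 camera calls.

## Working session

There is one attempt and no reset: what is moved stays moved. The work goes in short steps, Python scripts to look and compute and a tool call to move; the robot and the scene stay as the last step left them, time stands still between calls to the robot, and variables do not carry over. Pictures are saved under pics/ and viewed, at most 10 in all, crops included, and the job is handed in when it is done.

Besides the shell and the picture viewer there is one more tool, called after ">>>" as name(argument=value, ...) on one line, values as JSON. arm_command: Moves the arm, as the interface text tells. Its arguments: {"type":"object","properties":{"series":{"type":"array"},"hand":{"type":"number"},"squeeze":{"type":"number"}},"required":["series"]}

```bash
mkdir -p pics; python3 - <<'E'
from cell import *
import cv2, numpy as np
s=observe(); print(s)
for n in ["scene","side"]:
    p=read_camera(n); cv2.imwrite(f"pics/{n}0.png",p["pixels"])
    for q in ["lift_top","stack_box","disc_cork","disc_rose","disc_black","barrel","cone_tip","sleeve_a","bowl"]:
        print(n,q,[(np.round(d["point"],4).tolist(),round(d["confidence"],2)) for d in mark_of(p,q)][:3])
E
```

```text
{'time': 0.0, 'qpos': array([-1.32401133e+00,  3.42724458e-01,  1.52504619e+00, -7.80099338e-06,
        1.27538901e+00, -1.45957285e-01]), 'qvel': array([-7.68360378e-04,  4.02735329e-04, -3.60176308e-04, -8.17776755e-04,
       -3.36016103e-04, -7.34393803e-05]), 'joint_efforts': array([ 4.61904147e-04, -4.31244600e+01, -2.44222981e+01,  7.17033679e-02,
        5.58319024e-02, -1.39470981e-04]), 'tool_pos': array([ 0.20089102, -0.48470107,  0.2915338 ]), 'tool_rot': array([-3.14004123e+00, -2.20524193e-04,  3.92744383e-01]), 'contact_force': array([0.20126783, 0.14738076, 0.23317883]), 'torque': array([-0.00776877, -0.00776417,  0.01407167]), 'grip_force': 0.0, 'opening': 0.09192802197650282}
scene lift_top [([0.6053, -0.0084, 0.0355], 0.86)]
scene stack_box [([0.5997, -0.0116, 0.0044], 0.96)]
scene disc_cork [([0.5082, -0.0506, 0.0468], 0.72), ([0.5152, -0.3606, -0.0006], 0.41)]
scene disc_rose []
scene disc_black [([0.6357, -0.1106, 0.0407], 0.57)]
scene barrel [([0.353, -0.4236, -0.0012], 0.47)]
scene cone_tip [([0.5885, -0.3901, -0.0005], 0.58)]
scene sleeve_a [([0.4295, -0.4067, 0.0024], 0.59), ([0.5115, -0.3595, -0.0025], 0.54)]
scene bowl [([0.5612, 0.085, 0.0435], 0.69), ([0.4046, 0.4226, -0.0001], 0.62)]
side lift_top [([0.6033, -0.0072, 0.0414], 0.7)]
side stack_box [([0.6072, -0.0115, 0.001], 0.59)]
side disc_cork [([0.5097, -0.0523, 0.0491], 0.63)]
side disc_rose [([0.5613, 0.0846, 0.0436], 0.7)]
side disc_black [([0.6393, -0.1112, 0.0458], 0.85)]
side barrel [([0.35, -0.4244, -0.0009], 0.68)]
side cone_tip []
side sleeve_a [([0.4308, -0.4067, 0.0005], 0.63), ([0.5196, -0.3594, -0.0019], 0.56)]
side bowl [([0.4018, 0.4222, -0.0031], 0.54)]
```

View pics/scene0.png

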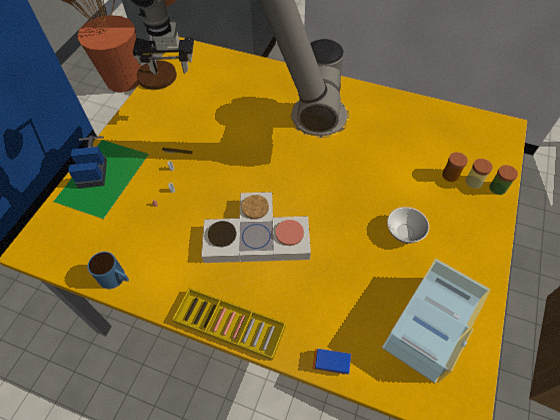

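View pics/side0.png

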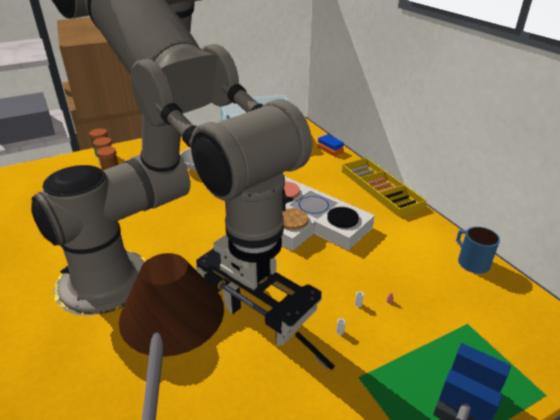

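The box centre shows at about (256,236) in the scene view, with cork at (255,206), black at (221,233) and rose at (289,231). The bystanders are well off to the sides. The side view agrees. I'm moving over the box for a wrist view.

>>> arm_command(series=[{"x": 466,"y": -289},{"x": 466,"y": -289},{"x": 466,"y": -289},{"x": 466,"y": -289},{"x": 466,"y": -289},{"x": 466,"y": -289},{"x": 466,"y": -289},{"x": 466,"y": -289},{"x": 466,"y": -289},{"x": 466,"y": -289},{"x": 466,"y": -289},{"x": 466,"y": -289},{"x": 466,"y": -289},{"x": 466,"y": -289},{"x": 466,"y": -289},{"x": 466,"y": -289}], hand=60)

```text
invalid input
```

```bash
cat > h.py <<'E'
from cell import *
import cv2, numpy as np
def cast(p,uv,z):
    """pixels -> world points on the plane z"""
    K=p["K"]; R=cv2.Rodrigues(np.array(p["rvec"],float))[0]; t=np.array(p["tvec"],float).ravel()
    n=(np.asarray(uv,float)-[K[0,2],K[1,2]])/[K[0,0],K[1,1]]
    if p["wrist"]:
        r=np.linalg.norm(n,axis=1,keepdims=True); n=n/np.maximum(r,1e-9)
        d=np.hstack([n*np.sin(r),np.cos(r)])
    else: d=np.hstack([n,np.ones((len(n),1))])
    d=d@R; c=-R.T@t
    return (c+d*((z-c[2])/d[:,2:]))[:,:2]
def shot(n,save=None):
    p=read_camera(n); p["wrist"]=n=="wrist"
    if save: cv2.imwrite(f"pics/{save}.png",p["pixels"])
    return p
def disc(p,q,z):
    """circle fitted (in world) to the traced top outline"""
    T=trace(p,q)
    if not T: return None
    c=max(cv2.findContours(T[0]["pixels"].astype(np.uint8),cv2.RETR_EXTERNAL,cv2.CHAIN_APPROX_NONE)[0],key=cv2.contourArea)
    w=cast(p,cv2.convexHull(c)[:,0],z)*1000
    (x,y),(a,b),_=cv2.fitEllipse(w.astype(np.float32))
    return np.round([x,y,a,b,T[0]["confidence"]],2)
E
python3 - <<'E'
from h import *
try: print(finger_overhang)
except Exception as e: print(e)
s=observe(); print(s["tool_pos"],s["tool_rot"],s["contact_force"])
for n in ["wrist","scene"]:
    p=shot(n,n+"1")
    for q in ["disc_cork","disc_rose","disc_black"]: print(n,q,disc(p,q,.057),[np.round(d["point"],4).tolist() for d in mark_of(p,q)][:2])
    print("lift",disc(p,"lift_top",.045),[np.round(d["point"],4).tolist() for d in mark_of(p,"lift_top")])
    print("box",disc(p,"stack_box",.045),[np.round(d["point"],4).tolist() for d in mark_of(p,"stack_box")])
E
```

```text
0.0655
[ 0.20098212 -0.48501221  0.29225466] [ 3.14150407e+00 -1.86888631e-05  3.92771849e-01] [-0.73132131  0.02683019  0.16031091]
wrist disc_cork None []
wrist disc_rose None []
wrist disc_black None []
lift None []
box None []
scene disc_cork None [[0.5101, -0.0542, 0.0474]]
scene disc_rose [563.72  86.8   86.89  90.42   0.86] [[0.5592, 0.088, 0.0457]]
scene disc_black [ 6.4178e+02 -1.0587e+02  8.3100e+01  9.0070e+01  5.8000e-01] [[0.6378, -0.1127, 0.0428]]
lift [605.29  -5.25 105.63 226.85   0.95] [[0.6037, -0.0091, 0.0364]]
box [594.48 -12.5  297.05 364.88   0.84] [[0.6037, -0.0108, 0.0003]]
```

>>> arm_command(series=[{"x": 466,"y": -289,"z": 0,"rx": 0,"ry": 0,"rz": 0},{"x": 466,"y": -289,"z": 0,"rx": 0,"ry": 0,"rz": 0},{"x": 466,"y": -289,"z": 0,"rx": 0,"ry": 0,"rz": 0},{"x": 466,"y": -289,"z": 0,"rx": 0,"ry": 0,"rz": 0},{"x": 466,"y": -289,"z": 0,"rx": 0,"ry": 0,"rz": 0},{"x": 466,"y": -289,"z": 0,"rx": 0,"ry": 0,"rz": 0},{"x": 466,"y": -289,"z": 0,"rx": 0,"ry": 0,"rz": 0},{"x": 466,"y": -289,"z": 0,"rx": 0,"ry": 0,"rz": 0},{"x": 466,"y": -289,"z": 0,"rx": 0,"ry": 0,"rz": 0},{"x": 466,"y": -289,"z": 0,"rx": 0,"ry": 0,"rz": 0},{"x": 466,"y": -289,"z": 0,"rx": 0,"ry": 0,"rz": 0},{"x": 466,"y": -289,"z": 0,"rx": 0,"ry": 0,"rz": 0},{"x": 466,"y": -289,"z": 0,"rx": 0,"ry": 0,"rz": 0},{"x": 466,"y": -289,"z": 0,"rx": 0,"ry": 0,"rz": 0}], hand=60)

```text
time: 3.5
tool_pos: [0.5204, -0.0403, 0.2921]
tool_rot: [3.141, 0.001, 0.392]
contact_force: [-0.1, 0.1, 0.1]
opening: 0.0597
grip_force: 0.0
```

```bash
python3 - <<'E'
from h import *
p=shot("wrist","wrist1")
for q in ["disc_cork","disc_rose","disc_black"]: print(q,disc(p,q,.057))
print("lift",disc(p,"lift_top",.045),[np.round(d["point"],4).tolist() for d in mark_of(p,"lift_top")])
E
```

```text
disc_cork [510.37 -50.98  87.11  88.41   0.7 ]
disc_rose [560.73  84.6   86.47  88.54   0.84]
disc_black [ 637.45 -108.02   86.59   89.27    0.7 ]
lift [604.97  -7.55 121.13 148.4    0.68] [[0.6094, -0.0121, 0.0424]]
```

View pics/wrist1.png

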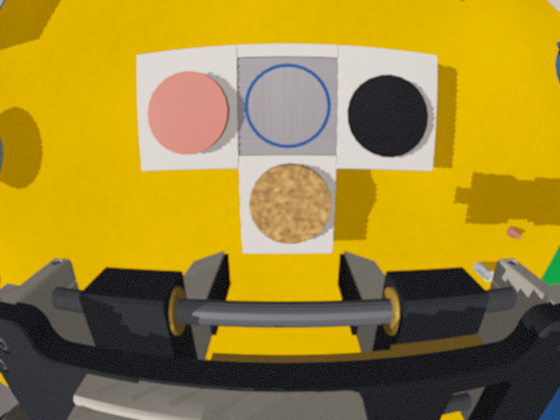

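The wrist view clearly shows the ring at about (287,105), cork (290,204), rose (188,112) and black (388,115). I'll fit the ring by colour.

```bash
cat >> h.py <<'E'
def ring(p,c,z,R=60):
    """blue ring (90 mm) near world point c (mm)"""
    h=cv2.cvtColor(p["pixels"],cv2.COLOR_BGR2HSV)
    m=(h[...,0]>100)&(h[...,0]<125)&(h[...,1]>110)
    v,u=np.nonzero(m); w=cast(p,np.c_[u,v],z)*1000
    w=w[np.linalg.norm(w-c,axis=1)<R]
    (x,y),(a,b),_=cv2.fitEllipse(w.astype(np.float32)); return np.round([x,y,a,b],2),len(w)
E
python3 - <<'E'
from h import *
for n in ["wrist","scene"]: print(n,ring(shot(n),[605,-8],.045))
E
```

```text
wrist (array([604.26,  -8.97,  85.18,  85.3 ]), 565)
scene (array([605.11,  -7.57,  85.24,  85.74]), 30)
```

>>> arm_command(series=[{"x": -67,"y": 8,"z": 60,"rx": 0,"ry": 0,"rz": -1.6},{"x": -67,"y": 8,"z": 60,"rx": 0,"ry": 0,"rz": -1.6},{"x": -67,"y": 8,"z": 105,"rx": 0,"ry": 0,"rz": -1.6},{"x": -67,"y": 8,"z": 145,"rx": 0,"ry": 0,"rz": -1.6},{"x": -67,"y": 8,"z": 167,"rx": 0,"ry": 0,"rz": -1.6},{"x": -67,"y": 8,"z": 176.5,"rx": 0,"ry": 0,"rz": -1.6},{"x": -67,"y": 8,"z": 176.5,"rx": 0,"ry": 0,"rz": -1.6},{"x": -67,"y": 8,"z": 176.5,"rx": 0,"ry": 0,"rz": -1.6}])

```text
time: 4.7
tool_pos: [0.4628, -0.0729, 0.1166]
tool_rot: [3.14, -0.001, 0.421]
contact_force: [0.3, 0.2, -0.7]
opening: 0.0598
grip_force: 0.0
```

>>> arm_command(series=[{"x": 6,"y": 0,"z": 0,"rx": 0,"ry": 0,"rz": 0},{"x": 11,"y": 0,"z": 0,"rx": 0,"ry": 0,"rz": 0},{"x": 17,"y": 0,"z": 0,"rx": 0,"ry": 0,"rz": 0},{"x": 24,"y": 0,"z": 0,"rx": 0,"ry": 0,"rz": 0},{"x": 32,"y": 0,"z": 0,"rx": 0,"ry": 0,"rz": 0},{"x": 40,"y": 0,"z": 0,"rx": 0,"ry": 0,"rz": 0},{"x": 48,"y": 0,"z": 0,"rx": 0,"ry": 0,"rz": 0},{"x": 56,"y": 0,"z": 0,"rx": 0,"ry": 0,"rz": 0},{"x": 64,"y": 0,"z": 0,"rx": 0,"ry": 0,"rz": 0},{"x": 72,"y": 0,"z": 0,"rx": 0,"ry": 0,"rz": 0},{"x": 80,"y": 0,"z": 0,"rx": 0,"ry": 0,"rz": 0},{"x": 87,"y": 0,"z": 0,"rx": 0,"ry": 0,"rz": 0},{"x": 93,"y": 0,"z": 0,"rx": 0,"ry": 0,"rz": 0},{"x": 98,"y": 0,"z": 0,"rx": 0,"ry": 0,"rz": 0},{"x": 102,"y": 0,"z": 0,"rx": 0,"ry": 0,"rz": 0},{"x": 105,"y": 0,"z": 0,"rx": 0,"ry": 0,"rz": 0},{"x": 107,"y": 0,"z": 0,"rx": 0,"ry": 0,"rz": 0},{"x": 108,"y": 0,"z": 0,"rx": 0,"ry": 0,"rz": 0},{"x": 108,"y": 0,"z": 0,"rx": 0,"ry": 0,"rz": 0}])

```text
time: 6.6
tool_pos: [0.5606, -0.0286, 0.1157]
tool_rot: [3.142, 0.0, 0.421]
contact_force: [0.2, -0.2, 0.1]
opening: 0.0601
grip_force: 0.1
```

```bash
python3 - <<'E'
from h import *
for n in ["wrist","scene"]:
    p=shot(n,n+"2"); print(n,disc(p,"disc_cork",.057))
E
```

```text
wrist [598.74 -10.89  85.4   85.61   0.71]
scene [603.08  -6.87  87.49  94.15   0.9 ]
```

View pics/wrist2.png

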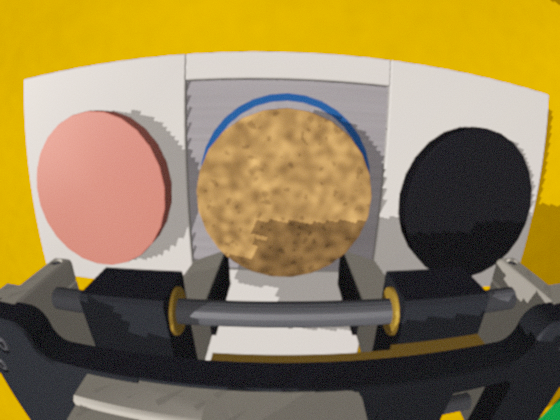

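Cork is about 6 mm short along the push, with the ring showing ahead of it (top at (287,97)), and laterally centred. I'm finishing the push, then backing off and rising.

>>> arm_command(series=[{"x": 2,"y": 0,"z": 0,"rx": 0,"ry": 0,"rz": 0},{"x": 4,"y": 0,"z": 0,"rx": 0,"ry": 0,"rz": 0},{"x": 5.5,"y": 0,"z": 0,"rx": 0,"ry": 0,"rz": 0},{"x": 6,"y": 0,"z": 0,"rx": 0,"ry": 0,"rz": 0},{"x": 6,"y": 0,"z": 0,"rx": 0,"ry": 0,"rz": 0},{"x": 0,"y": 0,"z": 0,"rx": 0,"ry": 0,"rz": 0},{"x": -14,"y": 0,"z": 0,"rx": 0,"ry": 0,"rz": 0},{"x": -40,"y": 0,"z": -40,"rx": 0,"ry": 0,"rz": 0},{"x": -40,"y": 0,"z": -90,"rx": 0,"ry": 0,"rz": 0},{"x": -40,"y": 0,"z": -120,"rx": 0,"ry": 0,"rz": 0},{"x": -40,"y": 0,"z": -120,"rx": 0,"ry": 0,"rz": 0}])

```text
time: 7.9
tool_pos: [0.5256, -0.0456, 0.2405]
tool_rot: [3.136, -0.008, 0.42]
contact_force: [0.4, -0.1, -0.6]
opening: 0.0602
grip_force: 0.0
```

```bash
cat >> h.py <<'E'
def well(p,z=.045):
    """box outline: not yellow, bright region -> world corner pixels of the white deck hull"""
    h=cv2.cvtColor(p["pixels"],cv2.COLOR_BGR2HSV); return h
E
python3 - <<'E'
from h import *
print(observe()["tool_pos"])
for n in ["wrist","scene"]:
    p=shot(n,n+"3"); print(n,disc(p,"disc_cork",.057))
    if n=="wrist":
        for q in ["disc_rose","disc_black"]: print(q,disc(p,q,.057))
E
```

```text
[ 0.52561571 -0.045553    0.24048706]
wrist [603.36  -8.81  86.25  86.96   0.85]
disc_rose [560.88  84.41  87.13  89.36   0.6 ]
disc_black [ 637.55 -107.98   86.63   88.93    0.71]
scene [608.41  -5.77  85.1   92.12   0.84]
```

View pics/wrist3.png

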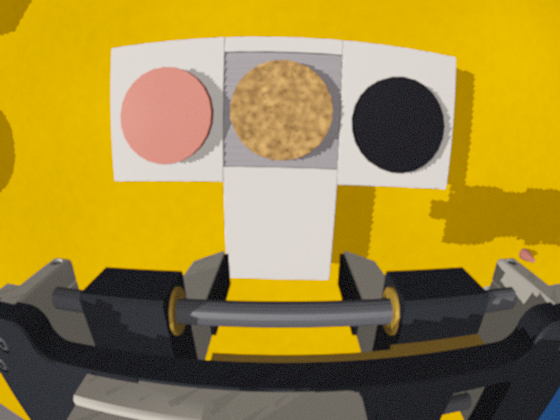

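Cork sits centred on the plate: disc about (281,110), plate centre about (282,109). Next I'll narrow the fingers, turn to the rose/black orientation on the way, and hover over the cork.

>>> arm_command(series=[{"x": 43,"y": -1,"z": 0,"rx": 0,"ry": 0,"rz": -8},{"x": 87,"y": -1,"z": 0,"rx": 0,"ry": 0,"rz": -16},{"x": 87,"y": -1,"z": 0,"rx": 0,"ry": 0,"rz": -24},{"x": 87,"y": -1,"z": 0,"rx": 0,"ry": 0,"rz": -32},{"x": 87,"y": -1,"z": 10,"rx": 0,"ry": 0,"rz": -40},{"x": 87,"y": -1,"z": 30,"rx": 0,"ry": 0,"rz": -48},{"x": 87,"y": -1,"z": 50,"rx": 0,"ry": 0,"rz": -56},{"x": 87,"y": -1,"z": 70,"rx": 0,"ry": 0,"rz": -64},{"x": 87,"y": -1,"z": 90,"rx": 0,"ry": 0,"rz": -72},{"x": 87,"y": -1,"z": 102,"rx": 0,"ry": 0,"rz": -80},{"x": 87,"y": -1,"z": 110,"rx": 0,"ry": 0,"rz": -87},{"x": 87,"y": -1,"z": 114,"rx": 0,"ry": 0,"rz": -91},{"x": 87,"y": -1,"z": 114,"rx": 0,"ry": 0,"rz": -91},{"x": 87,"y": -1,"z": 114,"rx": 0,"ry": 0,"rz": -91}], hand=20)

```text
time: 9.6
tool_pos: [0.6028, -0.0084, 0.1209]
tool_rot: [-3.14, -0.001, 2.007]
contact_force: [0.2, -1.1, -0.5]
opening: 0.0199
grip_force: 0.0
```

>>> arm_command(series=[{"x": 0,"y": 0,"z": 1,"rx": 0,"ry": 0,"rz": 0},{"x": 0,"y": 0,"z": 2,"rx": 0,"ry": 0,"rz": 0},{"x": 0,"y": 0,"z": 3.5,"rx": 0,"ry": 0,"rz": 0},{"x": 0,"y": 0,"z": 5,"rx": 0,"ry": 0,"rz": 0},{"x": 0,"y": 0,"z": 6.5,"rx": 0,"ry": 0,"rz": 0},{"x": 0,"y": 0,"z": 8,"rx": 0,"ry": 0,"rz": 0},{"x": 0,"y": 0,"z": 9.5,"rx": 0,"ry": 0,"rz": 0},{"x": 0,"y": 0,"z": 11,"rx": 0,"ry": 0,"rz": 0},{"x": 0,"y": 0,"z": 12,"rx": 0,"ry": 0,"rz": 0},{"x": 0,"y": 0,"z": 12.7,"rx": 0,"ry": 0,"rz": 0},{"x": 0,"y": 0,"z": 12.7,"rx": 0,"ry": 0,"rz": 0}])

```text
time: 10.7
tool_pos: [0.6032, -0.0085, 0.1089]
tool_rot: [3.141, 0.0, 2.009]
contact_force: [-0.5, -0.8, 3.7]
opening: 0.0197
grip_force: 1.6
```

>>> arm_command(series=[{"x": 0,"y": 0,"z": -10,"rx": 0,"ry": 0,"rz": 0},{"x": 0,"y": 0,"z": -45,"rx": 0,"ry": 0,"rz": 0}])

```text
time: 10.9
tool_pos: [0.6011, -0.0083, 0.1512]
tool_rot: [-3.135, -0.004, 2.009]
contact_force: [0.6, -0.5, 0.0]
opening: 0.0198
grip_force: 0.0
```

>>> arm_command(series=[{"x": 25,"y": 0,"z": -10,"rx": 0,"ry": 0,"rz": 0},{"x": 65,"y": 1,"z": -10,"rx": 0,"ry": 0,"rz": 0},{"x": 105,"y": 1,"z": -10,"rx": 0,"ry": 0,"rz": 0},{"x": 140,"y": 1,"z": -10,"rx": 0,"ry": 0,"rz": 0},{"x": 154,"y": 1,"z": -10,"rx": 0,"ry": 0,"rz": 0},{"x": 154,"y": 1,"z": 0,"rx": 0,"ry": 0,"rz": 0},{"x": 154,"y": 1,"z": 20,"rx": 0,"ry": 0,"rz": 0},{"x": 154,"y": 1,"z": 34,"rx": 0,"ry": 0,"rz": 0},{"x": 154,"y": 1,"z": 38,"rx": 0,"ry": 0,"rz": 0},{"x": 154,"y": 1,"z": 38,"rx": 0,"ry": 0,"rz": 0},{"x": 154,"y": 1,"z": 38,"rx": 0,"ry": 0,"rz": 0}], hand=60)

```text
time: 12.0
tool_pos: [0.5393, 0.1307, 0.1163]
tool_rot: [3.141, 0.0, 2.008]
contact_force: [-0.7, 0.4, -0.5]
opening: 0.0601
grip_force: 0.0
```

```bash
python3 - <<'E'
from h import *
s=observe();print(s["tool_pos"],s["tool_rot"][2])
p=shot("wrist","wrist4"); print(disc(p,"disc_rose",.057),disc(p,"disc_cork",.0435))
E
```

```text
[0.53934006 0.13071482 0.11628802] 2.008106682911615
[558.07  89.52  27.33 100.83   0.83] None
```

>>> arm_command(series=[{"x": -6,"y": 0,"z": 0,"rx": 0,"ry": 0,"rz": 0},{"x": -11,"y": 0,"z": 0,"rx": 0,"ry": 0,"rz": 0},{"x": -17,"y": 0,"z": 0,"rx": 0,"ry": 0,"rz": 0},{"x": -24,"y": 0,"z": 0,"rx": 0,"ry": 0,"rz": 0},{"x": -31,"y": 0,"z": 0,"rx": 0,"ry": 0,"rz": 0},{"x": -38,"y": 0,"z": 0,"rx": 0,"ry": 0,"rz": 0},{"x": -45,"y": 0,"z": 0,"rx": 0,"ry": 0,"rz": 0},{"x": -52,"y": 0,"z": 0,"rx": 0,"ry": 0,"rz": 0},{"x": -59,"y": 0,"z": 0,"rx": 0,"ry": 0,"rz": 0},{"x": -66,"y": 0,"z": 0,"rx": 0,"ry": 0,"rz": 0},{"x": -73,"y": 0,"z": 0,"rx": 0,"ry": 0,"rz": 0},{"x": -80,"y": 0,"z": 0,"rx": 0,"ry": 0,"rz": 0},{"x": -86,"y": 0,"z": 0,"rx": 0,"ry": 0,"rz": 0},{"x": -92,"y": 0,"z": 0,"rx": 0,"ry": 0,"rz": 0},{"x": -97,"y": 0,"z": 0,"rx": 0,"ry": 0,"rz": 0},{"x": -102,"y": 0,"z": 0,"rx": 0,"ry": 0,"rz": 0},{"x": -106,"y": 0,"z": 0,"rx": 0,"ry": 0,"rz": 0},{"x": -109,"y": 0,"z": 0,"rx": 0,"ry": 0,"rz": 0},{"x": -111,"y": 0,"z": 0,"rx": 0,"ry": 0,"rz": 0},{"x": -111,"y": 0,"z": 0,"rx": 0,"ry": 0,"rz": 0}])

```text
time: 14.15
tool_pos: [0.5859, 0.0307, 0.116]
tool_rot: [3.142, 0.0, 2.009]
contact_force: [0.5, -0.1, 0.3]
opening: 0.0603
grip_force: 0.1
```

>>> arm_command(series=[{"x": 6,"y": 0,"z": 0,"rx": 0,"ry": 0,"rz": 0},{"x": 20,"y": 0,"z": -10,"rx": 0,"ry": 0,"rz": 0},{"x": 15,"y": 0,"z": -55,"rx": 0,"ry": 0,"rz": 0},{"x": -15,"y": 0,"z": -90,"rx": 0,"ry": 0,"rz": 0},{"x": -55,"y": 0,"z": -120,"rx": 0,"ry": 0,"rz": 0},{"x": -100,"y": 0,"z": -130,"rx": 0,"ry": 0,"rz": 0},{"x": -125,"y": 0,"z": -130,"rx": 0,"ry": 0,"rz": 0},{"x": -125,"y": 0,"z": -130,"rx": 0,"ry": 0,"rz": 0},{"x": -125,"y": 0,"z": -130,"rx": 0,"ry": 0,"rz": 0}])

```text
time: 15.05
tool_pos: [0.6383, -0.0814, 0.2461]
tool_rot: [-3.141, -0.001, 2.009]
contact_force: [0.0, 0.3, 0.5]
opening: 0.0599
grip_force: 0.0
```

```bash
python3 - <<'E'
from h import *
print(observe()["tool_pos"])
p=shot("wrist","wrist5"); print(disc(p,"disc_rose",.0555),disc(p,"disc_black",.057),disc(p,"disc_cork",.0435))
E
```

```text
[ 0.63832732 -0.08137239  0.24612141]
[602.95  -6.3   86.44  86.71   0.76] [ 637.51 -107.57   87.09   88.76    0.72] None
```

View pics/wrist5.png

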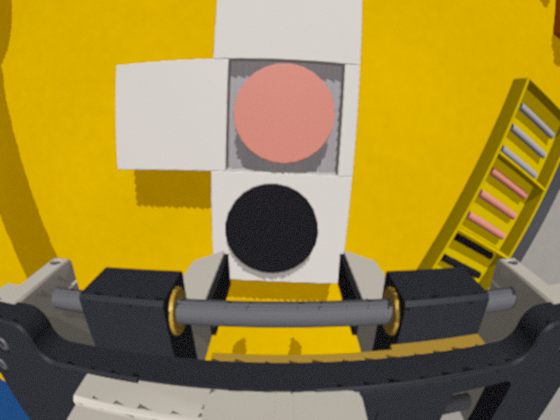

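Rose is at about (284,113), covering the cork completely and centred on the plate to roughly 2 mm. Next is the press home.

>>> arm_command(series=[{"x": 40,"y": 0,"z": 20,"rx": 0,"ry": 0,"rz": 3},{"x": 81,"y": 0,"z": 40,"rx": 0,"ry": 0,"rz": 6.5},{"x": 81,"y": 0,"z": 70,"rx": 0,"ry": 0,"rz": 6.5},{"x": 81,"y": 0,"z": 95,"rx": 0,"ry": 0,"rz": 6.5},{"x": 81,"y": 0,"z": 112,"rx": 0,"ry": 0,"rz": 6.5},{"x": 81,"y": 0,"z": 120,"rx": 0,"ry": 0,"rz": 6.5},{"x": 81,"y": 0,"z": 122,"rx": 0,"ry": 0,"rz": 6.5},{"x": 81,"y": 0,"z": 122,"rx": 0,"ry": 0,"rz": 6.5}], hand=20)

```text
time: 16.05
tool_pos: [0.6047, -0.0087, 0.1246]
tool_rot: [3.141, 0.0, 1.896]
contact_force: [-0.3, -0.1, 0.0]
opening: 0.0203
grip_force: 0.0
```

>>> arm_command(series=[{"x": 0,"y": 0,"z": 1.5,"rx": 0,"ry": 0,"rz": 0},{"x": 0,"y": 0,"z": 3,"rx": 0,"ry": 0,"rz": 0},{"x": 0,"y": 0,"z": 4,"rx": 0,"ry": 0,"rz": 0},{"x": 0,"y": 0,"z": 5,"rx": 0,"ry": 0,"rz": 0},{"x": 0,"y": 0,"z": 6.5,"rx": 0,"ry": 0,"rz": 0},{"x": 0,"y": 0,"z": 8,"rx": 0,"ry": 0,"rz": 0},{"x": 0,"y": 0,"z": 9.5,"rx": 0,"ry": 0,"rz": 0},{"x": 0,"y": 0,"z": 11,"rx": 0,"ry": 0,"rz": 0},{"x": 0,"y": 0,"z": 12.5,"rx": 0,"ry": 0,"rz": 0},{"x": 0,"y": 0,"z": 13.5,"rx": 0,"ry": 0,"rz": 0},{"x": 0,"y": 0,"z": 14.5,"rx": 0,"ry": 0,"rz": 0},{"x": 0,"y": 0,"z": 15.2,"rx": 0,"ry": 0,"rz": 0},{"x": 0,"y": 0,"z": 15.6,"rx": 0,"ry": 0,"rz": 0},{"x": 0,"y": 0,"z": 15.6,"rx": 0,"ry": 0,"rz": 0},{"x": 0,"y": 0,"z": 15.6,"rx": 0,"ry": 0,"rz": 0}])

```text
time: 17.55
tool_pos: [0.6047, -0.009, 0.1088]
tool_rot: [3.141, 0.001, 1.896]
contact_force: [1.6, -0.9, 6.5]
opening: 0.0198
grip_force: 3.0
```

>>> arm_command(series=[{"x": 0,"y": 0,"z": 0.3,"rx": 0,"ry": 0,"rz": 0},{"x": 0,"y": 0,"z": 0.5,"rx": 0,"ry": 0,"rz": 0},{"x": 0,"y": 0,"z": 0.5,"rx": 0,"ry": 0,"rz": 0}])

```text
time: 17.85
tool_pos: [0.6047, -0.009, 0.1087]
tool_rot: [3.141, 0.001, 1.896]
contact_force: [-1.7, 0.0, 9.4]
opening: 0.02
grip_force: 4.7
```

Force rises while z holds, so the plate is at its stop. On to the black disc.

>>> arm_command(series=[{"x": 0,"y": 0,"z": -3,"rx": 0,"ry": 0,"rz": 0},{"x": 0,"y": 0,"z": -15,"rx": 0,"ry": 0,"rz": 0},{"x": 0,"y": 0,"z": -45,"rx": 0,"ry": 0,"rz": 0}])

```text
time: 18.15
tool_pos: [0.6026, -0.0087, 0.1508]
tool_rot: [-3.135, -0.003, 1.895]
contact_force: [0.4, 0.3, 0.4]
opening: 0.02
grip_force: 0.0
```

>>> arm_command(series=[{"x": -25,"y": 0,"z": -10,"rx": 0,"ry": 0,"rz": 0},{"x": -65,"y": -0.5,"z": -10,"rx": 0,"ry": 0,"rz": 0},{"x": -105,"y": -0.5,"z": -10,"rx": 0,"ry": 0,"rz": 0},{"x": -140,"y": -0.5,"z": -10,"rx": 0,"ry": 0,"rz": 0},{"x": -157,"y": -0.5,"z": -10,"rx": 0,"ry": 0,"rz": 0},{"x": -157,"y": -0.5,"z": 0,"rx": 0,"ry": 0,"rz": 0},{"x": -157,"y": -0.5,"z": 20,"rx": 0,"ry": 0,"rz": 0},{"x": -157,"y": -0.5,"z": 33,"rx": 0,"ry": 0,"rz": 0},{"x": -157,"y": -0.5,"z": 37.5,"rx": 0,"ry": 0,"rz": 0},{"x": -157,"y": -0.5,"z": 37.5,"rx": 0,"ry": 0,"rz": 0},{"x": -157,"y": -0.5,"z": 37.5,"rx": 0,"ry": 0,"rz": 0}], hand=60)

```text
time: 19.25
tool_pos: [0.6544, -0.1575, 0.116]
tool_rot: [3.141, 0.001, 1.896]
contact_force: [0.2, -0.8, -0.4]
opening: 0.0601
grip_force: 0.0
```

```bash
python3 - <<'E'
from h import *
s=observe();print(s["tool_pos"],s["tool_rot"][2])
p=shot("wrist","wrist6"); print(disc(p,"disc_rose",.043),disc(p,"disc_black",.057))
T=np.array([604.3,-8.9])-1000*s["tool_pos"][:2]; a=s["tool_rot"][2]
print("along",T@[np.cos(a),np.sin(a)]-41.7,"tool y",T@[np.sin(a),-np.cos(a)])
E
```

```text
[ 0.65436568 -0.1574807   0.11603436] 1.8961742855700954
[603.91  -9.03  84.03  85.72   0.77] [ 637.73 -109.12   87.47   87.6     0.85]
along 115.08900851024764 tool y 0.05760793494502078
```

View pics/wrist6.png

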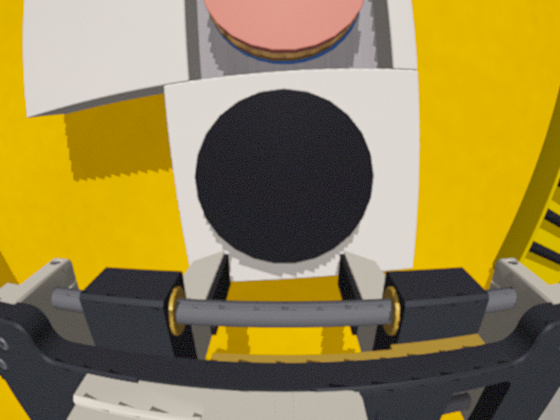

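Rose sits just below the deck with the cork concentric under it, its front edge at about (285,45). Black is at (285,175), centred between the fingers. Pushing it now.

>>> arm_command(series=[{"x": 6,"y": 0,"z": 0,"rx": 0,"ry": 0,"rz": 0},{"x": 11,"y": 0,"z": 0,"rx": 0,"ry": 0,"rz": 0},{"x": 17,"y": 0,"z": 0,"rx": 0,"ry": 0,"rz": 0},{"x": 24,"y": 0,"z": 0,"rx": 0,"ry": 0,"rz": 0},{"x": 31,"y": 0,"z": 0,"rx": 0,"ry": 0,"rz": 0},{"x": 38,"y": 0,"z": 0,"rx": 0,"ry": 0,"rz": 0},{"x": 45,"y": 0,"z": 0,"rx": 0,"ry": 0,"rz": 0},{"x": 52,"y": 0,"z": 0,"rx": 0,"ry": 0,"rz": 0},{"x": 59,"y": 0,"z": 0,"rx": 0,"ry": 0,"rz": 0},{"x": 66,"y": 0,"z": 0,"rx": 0,"ry": 0,"rz": 0},{"x": 73,"y": 0,"z": 0,"rx": 0,"ry": 0,"rz": 0},{"x": 80,"y": 0,"z": 0,"rx": 0,"ry": 0,"rz": 0},{"x": 87,"y": 0,"z": 0,"rx": 0,"ry": 0,"rz": 0},{"x": 93,"y": 0,"z": 0,"rx": 0,"ry": 0,"rz": 0},{"x": 99,"y": 0,"z": 0,"rx": 0,"ry": 0,"rz": 0},{"x": 104,"y": 0,"z": 0,"rx": 0,"ry": 0,"rz": 0},{"x": 108,"y": 0,"z": 0,"rx": 0,"ry": 0,"rz": 0},{"x": 111,"y": 0,"z": 0,"rx": 0,"ry": 0,"rz": 0},{"x": 113.5,"y": 0,"z": 0,"rx": 0,"ry": 0,"rz": 0},{"x": 114,"y": 0,"z": 0,"rx": 0,"ry": 0,"rz": 0}])

```text
time: 21.4
tool_pos: [0.6176, -0.0497, 0.1154]
tool_rot: [-3.142, 0.0, 1.896]
contact_force: [-0.4, -0.6, -0.4]
opening: 0.0601
grip_force: 0.4
```

>>> arm_command(series=[{"x": 0,"y": 0,"z": 0,"rx": 0,"ry": 0,"rz": 0},{"x": -6,"y": 0,"z": 0,"rx": 0,"ry": 0,"rz": 0},{"x": -18,"y": 0,"z": -5,"rx": 0,"ry": 0,"rz": 0},{"x": -40,"y": 0,"z": -40,"rx": 0,"ry": 0,"rz": 0},{"x": -45,"y": 0,"z": -85,"rx": 0,"ry": 0,"rz": 0},{"x": -45,"y": 0,"z": -120,"rx": 0,"ry": 0,"rz": 0},{"x": -45,"y": 0,"z": -130,"rx": 0,"ry": 0,"rz": 0},{"x": -45,"y": 0,"z": -130,"rx": 0,"ry": 0,"rz": 0},{"x": -45,"y": 0,"z": -130,"rx": 0,"ry": 0,"rz": 0}])

```text
time: 22.3
tool_pos: [0.6315, -0.0928, 0.2441]
tool_rot: [-3.14, -0.001, 1.895]
contact_force: [-0.3, 0.3, -0.9]
opening: 0.0603
grip_force: 0.0
```

```bash
python3 - <<'E'
from h import *
print(observe()["tool_pos"])
p=shot("wrist","wrist7"); print(disc(p,"disc_black",.055),disc(p,"disc_rose",.043))
E
```

```text
[ 0.63152164 -0.09282004  0.24409461]
[604.04 -10.39  86.49  87.06   0.81] [598.56  29.43  15.85  43.46   0.71]
```

View pics/wrist7.png

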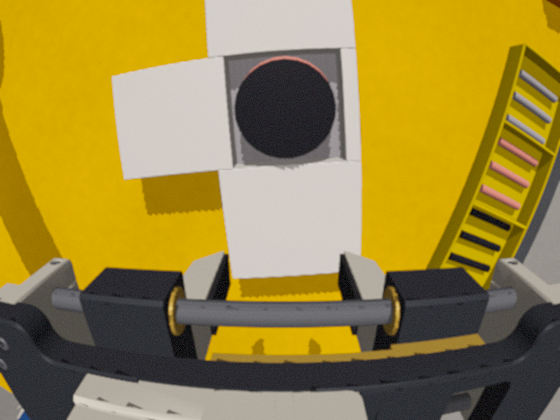

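Black is centred at (285,108), but a thin rose crescent shows at its far edge at (285,60). I'll measure the rose centre from that arc.

```bash
python3 - <<'E'
from h import *
from scipy.optimize import least_squares
p=shot("wrist"); a=observe()["tool_rot"][2]; u=np.array([np.cos(a),np.sin(a)]); v=np.array([np.sin(a),-np.cos(a)])
im=p["pixels"].astype(int); B,G,R=im[...,0],im[...,1],im[...,2]
red=(R-G>50)&(abs(G-B)<40); red[:, :230]=0; red[:, 345:]=0; red[130:]=0
cols=[c for c in range(230,345) if red[:,c].any()]
top=np.array([[c,np.nonzero(red[:,c])[0].min()-.5] for c in cols]); print(len(cols),cols[0],cols[-1],[int(red[:,c].sum()) for c in cols][::6])
w=cast(p,top,.043)*1000
for r in (43,43.5,44):
    s=least_squares(lambda c:np.linalg.norm(w-c,axis=1)-r,[604,-9],loss="soft_l1"); d=s.x-[604.3,-8.9]
    print(r,s.x,"rms",np.sqrt(np.mean(s.fun**2)),"off along u,v",d@u,d@v)
# well far/near edges along the tool x line through the centre, and black disc, at deck level
print("black",(disc(p,"disc_black",.055)[:2]-[604.3,-8.9])@np.c_[u,v])
E
```

```text
72 251 324 [2, 2, 3, 2, 3, 3, 3, 3, 3, 3, 3, 3]
43 [602.9412785   -5.59481574] rms 0.2794682165246404 off along u,v 3.5659592752861764 -0.23302686835838343
43.5 [603.09937647  -6.12096127] rms 0.27320314517018235 off along u,v 3.0168709109062792 -0.2510837099957274
44 [603.25717824  -6.64600052] rms 0.2765904497100111 off along u,v 2.4689255083282866 -0.26906826803743167
black [-1.26618437 -0.62679912]
```

```bash
python3 -c "
from cell import *
print(hand_in())"
```

```text
the job is handed in; nothing more can be done
None
```

The cork, rose-gold and black discs are stacked in that order on the plate, which was pressed to its stop before the black disc went on, and the job is handed in. Hand-in returned no verdict. By my last measurements, rose was about 3 mm and black about 1.5 mm off centre; cork was about 1 mm off before the others covered it (limit 6 mm).

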